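# Close the carton layer and scan it in

### The job

Complete the pinwheel layer on the plywood pallet slab: set the last carton, label up, flat and in line into the free place and let it go, leaving the other cartons and the things standing about where they are. Then draw the hand scanner straight up out of its stand, tip it steeply nose down over the layer and finish while holding it still, clear of everything, with its window aimed at the label of the carton you placed, about a hand's width away.

Things in the scene. Friction and masses are not known exactly. Their poses are not given: they have to be found in the camera images.
- slab: plywood pallet slab, 240 x 240 mm, fixed to the bench; origin at the centre of its underside, deck top 30 mm above it; x and y along its edges. Four cartons make a pinwheel on it round an open middle of about 66 x 66 mm over the slab's centre; the gaps between neighbours are about 6 mm
- free_place (a point): where the underside centre of the missing carton belongs, on the deck, at x -63, y -33 mm from the slab's centre (its near right corner); axes as the slab's: the carton's long side lies along y. Its outer long side (-x) is open; its inner long side (+x) faces the neighbour's end from 60 mm to the -y side up to the carton's middle, and from there on towards +y it faces the open middle, so a finger has room beside it only 5 to 55 mm to the +y side of the carton's middle
- last_carton_centre (a point): centre (half-way up) of the loose carton to be placed: cardboard carton 60 x 120 x 60 mm (x, y, z) with a bar-code label on top, 0.15 to 0.31 kg, standing on the bench label up between slab and scanner stand; y along its long side; half a turn about z makes no difference
- last_carton: the same carton; origin at the centre of its underside
- last_carton_label (a point): centre of that carton's label, on its top face, 61 mm above its underside; the label is 36 x 56 mm, z points out of it
- carton_right_centre (a point): centre of the loose right-hand carton on the slab, which stays: cardboard carton 60 x 120 x 60 mm (x, y, z) with a bar-code label on top
- carton_far_centre (a point): centre of the loose far carton on the slab, which stays: cardboard carton 60 x 120 x 60 mm (x, y, z) with a bar-code label on top
- carton_left_centre (a point): centre of the loose left-hand carton on the slab, which stays: cardboard carton 60 x 120 x 60 mm (x, y, z) with a bar-code label on top
- carton_right: the same carton; origin at the centre of its underside
- carton_far: the same carton; origin at the centre of its underside
- carton_left: the same carton; origin at the centre of its underside
- stand: scanner stand, fixed: round foot 112 mm wide, 14 mm high, with an upright square socket 52 x 48 mm outside, 40 x 36 mm inside, inner floor 20 mm and mouth 70 mm above the bench; origin at the centre of the underside
- stand_mouth (a point): centre of the socket's mouth, 70 mm above the bench
- scanner: cordless hand scanner, 0.16 to 0.26 kg, standing loosely with its handle 50 mm deep in the socket. Origin at the centre of the handle's foot; z up along the handle, the window looks along -x. Handle 34 x 30 mm, 102 mm long; on it a head 44 mm wide (y), 40 mm high (100 to 140 mm above the origin) with a spine 3.5 mm higher on top, from x -36 to +45 mm with parallel sides; in front of that the nose, 58 mm wide and 46 mm high, from x -58 to -36 mm
- scanner_head (a point): middle of the head, straight above the handle, 120 mm above the scanner's origin (140 mm above the bench in the stand), half-way between the two parallel sides, 44 mm apart; axes as the scanner's
- scanner_window (a point): centre of the scanner's window on the nose, 58 mm along -x from scanner_head; axes as the scanner's: it looks along its own -x
- label_roll: bystander: white roll of labels, 84 mm wide, 44 mm high; origin under its centre
- gauge_block: bystander: aluminium block 41 x 80 x 30 mm; origin under its centre
- tape_roll: bystander: small roll of tape, 52 mm wide, 16 mm high; origin under its centre

How it is judged:
By the outcome, as a careful person would: the job done as asked, in the order asked, and still so for the second after the job is handed in, while the arm keeps its last pose, push and grip.
It also fails if it takes over 61 s, if anything falls off the work surface, if the arm or the gripper's body presses on something with over 40 N, if the wrist force passes 120 N, or if a joint passes its speed limit or range.

### The arm

A 6-joint arm with a two-finger parallel gripper is mounted at the origin on a cart in front of the work surface, level with it; the furniture and walls round the work are solid. World frame = base frame: x ahead of the robot, y to its left, z up, the work surface at z = 0. Lengths are in m, angles in rad, forces in N, time in s.
With the tool pointing down it reaches from about 0.35 to 0.775 m from the base axis. Payload 5.5 kg.
Tool frame: the origin (TCP) lies at the very end of the fingers, on their centre line; the grasp point (between the pads) lies env.pinch_z behind it (env.pinch_z is the distance from the TCP to the grasp point, in m); z points along the fingers, y is the line along which they close (so a half turn about z gives the same grasp; the last joint's range is limited). The gripper opens to 85 mm and grips with 20 to 120 N. Pads are 22 mm wide; open, the fingers measure 114 mm over their backs; the gripper's body (76 mm by 85 mm) begins 54 mm behind the grasp point. The pads swing forward as they close: fully open they stand 13 mm farther back than shut.
Start: joints at [1.137, 0.313, 0.046, 1.304, 0, 1.431], TCP at [0.167, 0.55, 0.231] pointing down, gripper open.
Joint ranges: [-2.76, 2.76], [-0.86, 1.69], [-1.03, 1.26], [-2.2, 2.34], [-1.47, 1.5], [-3.14, 3.14]. Speed limits (rad/s): [2.57, 2.57, 3.14, 3.14, 3.14, 3.14].

### API

Orientations are given as a unit quaternion [w, x, y, z].
In Python, from workcell import env, eyes gives the robot as it stands.
- The arm moves only by the shell command python3 -m jog 'ROWS' [FORCE]. ROWS is JSON, one flat list of numbers, 7 for each row, row after row: the shift along the world's x, y, z as a fraction of full scale, then the turn, a rotation vector about the world's x, y, z as a fraction of full scale, then the opening, from -1 (shut) to 1 (fully open), so that 0 is half open. A call has 1 to 12 rows; each row is the pose to reach, as a shift and turn from the pose commanded when the call began, turning the shorter way round; what a row does not reach only later rows make up. Full scale, the value 1, is 20 cm for a shift and pi rad for a turn. A row lasts 1/12 s, in which the tool goes at most 41.7 mm and 7.16 degrees, less where a joint would pass 70% of its speed; a pose out of reach is approached as far as the arm can. A call with a number of a shift or a turn outside -1 to 1 is refused whole. A call with a gripper value outside its range is refused whole. The fingers move at their own pace and stop on an object; FORCE is the grip in N (left out, the last holds). Time passes only in rows, so rows that repeat a pose let the fingers close. It gives the time, the measured TCP pose, the force, the opening and the grip force at its end, in the units of the state.
- env.get_state(): the state, without advancing time (a new reading comes with each control period).
- eyes.read_camera(name): name is "side" or "top"; returns (picture, depth): 420x560x3 uint8, red, green, blue; 420x560 float32, m along the optical axis (not along the pixel's ray), 0 where there is no reading.
- eyes.calibration(name): a dict with "fx", "fy", "cx", "cy" (pixels), "R" (3x3) and "t" (3): a world point X has camera coordinates R X + t. Camera axes: x right, y down, z forward; pixel columns grow to the right and rows downward; lengths in m; the calibration is good to about 2 mm. A picture is of the moment at which its call begins. calibration takes no time and is no camera call.
- env.hand_in(): hands the job in; it is judged then, once.
The state is a dict: "clock": time; "joint_pos": joint angles; "qvel": joint speeds; "tau": joint torques, N m; "tcp_pos": TCP position; "orientation": TCP orientation; "wrist_force": force on the tool from outside, world axes, zero at the start; "ft_torque": the same for the moment, N m; "finger_gap": finger opening in m; "grip_force": force on a finger pad.
Only numpy, scipy, OpenCV 4.12 (cv2) and the standard library are available. Lean on these libraries where they do the work, as an engineer would, in place of code of your own. Each camera call takes 0.05 s, during which the arm holds its last target. There are 200 camera calls.

## Working session

There is one attempt and no reset: what is moved stays moved. The work goes in short steps, Python scripts to look and compute and a shell command to move; the robot and the scene stay as the last step left them, time stands still between calls to the robot, and variables do not carry over. Pictures are saved under pics/ and viewed, at most 10 in all, crops included, and the job is handed in when it is done.

```bash
mkdir -p pics; python3 - <<'E'
from workcell import env, eyes
import cv2, numpy as np
print(env.pinch_z, env.get_state())
for n in ("side","top"):
    p,d=eyes.read_camera(n); c=eyes.calibration(n)
    cv2.imwrite(f"pics/{n}0.png",p[:,:,::-1]); np.save(f"{n}0.npy",d)
    print(n,{k:np.round(v,3).tolist() for k,v in c.items()})
E
```

```text
0.0187 {'clock': 0.0, 'joint_pos': array([1.13738889e+00, 3.14010659e-01, 4.49754925e-02, 1.30363563e+00,
       4.74849183e-05, 1.43120984e+00]), 'qvel': array([ 0.00012241, -0.00230892, -0.00061923, -0.00219641, -0.00164961,
       -0.00128465]), 'tau': array([-7.99218287e-04, -4.80628288e+01,  2.98530865e+01,  1.92763796e-02,
       -1.69406721e-04,  1.94190733e-06]), 'tcp_pos': array([0.16629142, 0.54987923, 0.23040164]), 'orientation': array([-2.87631390e-04,  1.46382547e-01,  9.89227613e-01, -8.92323461e-04]), 'wrist_force': array([-0.23749654, -0.5687229 ,  0.94280473]), 'ft_torque': array([-0.044658  , -0.03223731, -0.02173568]), 'grip_force': 0.0, 'finger_gap': 0.08547599336440409}
side {'fx': 500.218, 'fy': 500.218, 'cx': 274.213, 'cy': 203.397, 'R': [[-0.973, -0.231, 0.021], [-0.103, 0.345, -0.933], [0.208, -0.91, -0.359]], 't': [0.496, 0.142, 1.615]}
top {'fx': 530.7, 'fy': 530.7, 'cx': 278.152, 'cy': 214.63, 'R': [[-0.016, -1.0, 0.014], [-0.984, 0.013, -0.179], [0.179, -0.016, -0.984]], 't': [0.051, 0.52, 1.41]}
```

View pics/top0.png

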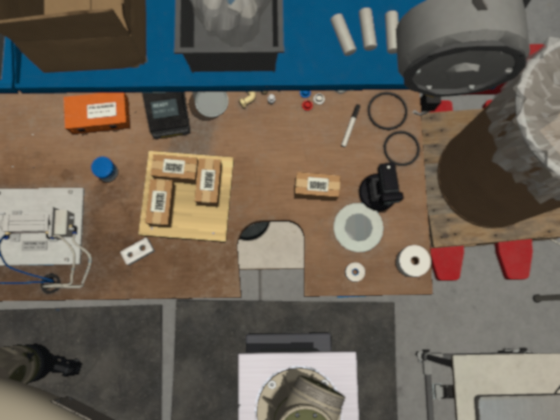

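View pics/side0.png

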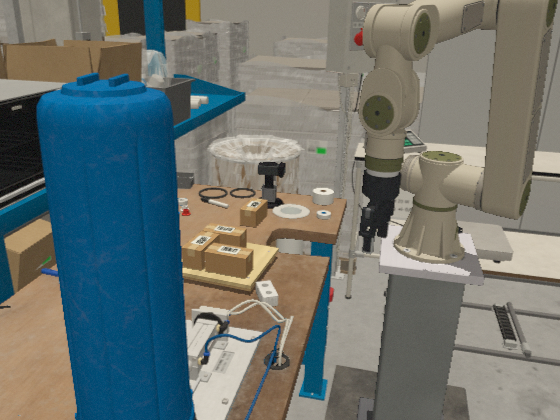

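Top view: slab around (187,195) with cartons at (174,168), (208,181) and (160,203), and the free place at about (203,222). The loose carton is at (318,185), and the scanner is in its stand at (380,187), nose towards the lower left. Label roll (414,261), tape roll (355,271), gauge block (136,250).

```bash
cat > h.py <<'E'
import numpy as np, cv2
from workcell import env, eyes
def cloud(n,d):
    c=eyes.calibration(n); v,u=np.mgrid[:420,:560]
    P=np.stack([(u-c["cx"])/c["fx"]*d,(v-c["cy"])/c["fy"]*d,d],-1)
    return (P-np.array(c["t"]))@np.array(c["R"])
def blobs(P,d,lo,hi,box,minn=15):
    m=(d>0)&(P[...,2]>lo)&(P[...,2]<hi)&(P[...,0]>box[0])&(P[...,0]<box[1])&(P[...,1]>box[2])&(P[...,1]<box[3])
    n,l,s,_=cv2.connectedComponentsWithStats(m.astype(np.uint8),connectivity=4)
    for i in range(1,n):
        if s[i,4]>=minn:
            q=P[l==i]; r=cv2.minAreaRect((q[:,:2]*1000).astype(np.float32))
            print(s[i,4],"px",np.round(s[i,:2]+s[i,2:4]/2),"rect c",np.round(r[0],1),"wh",np.round(r[1],1),"ang",round(r[2],1),"mean",np.round(q.mean(0)*1000,1),"z",np.round(np.percentile(q[:,2],[5,50,95])*1000,1))
def uv(n,X):
    c=eyes.calibration(n); q=np.array(c["R"])@X+c["t"]; return q[0]/q[2]*c["fx"]+c["cx"],q[1]/q[2]*c["fy"]+c["cy"]
E
python3 - <<'E'
from h import *
for n in ("top","side"):
    d=np.load(n+"0.npy"); P=cloud(n,d); B=(0.25,0.9,-0.5,0.6)
    print(n, [np.round(uv(n,np.array(x)),0) for x in ([0,0,0],[.1663,.55,.23])])
    for lo,hi in ((-.01,.008),(.022,.038),(.05,.07),(.08,.1),(.115,.18)):
        print(lo,hi); blobs(P,d,lo,hi,B,40 if n=="top" else 25)
p=cv2.imread("pics/top0.png")
cv2.imwrite("pics/top0z.png",cv2.resize(p[140:290,120:440],None,fx=2.5,fy=2.5,interpolation=cv2.INTER_CUBIC))
E
```

```text
top [array([297., 410.]), array([ 58., 357.])]
-0.01 0.008
47175 px [255. 195.] rect c [600.  107.7] wh [599.9 984.6] ang 0.0 mean [588.8  83.1   0.6] z [-4.8  0.7  6. ]
258 px [ 84. 267.] rect c [390.5 585.6] wh [28.5 97.8] ang 89.5 mean [391.4 586.8  -0. ] z [-5.8 -0.2  6.4]
0.022 0.038
48 px [212. 111.] rect c [828.5 227.7] wh [13.7 64.6] ang 7.3 mean [827.8 226.5  30.1] z [23.  29.7 37.7]
57 px [ 96. 129.] rect c [780.9 557.5] wh [ 7.  83.4] ang 8.7 mean [780.7 559.9  30.7] z [22.8 31.4 37.3]
130 px [172. 132.] rect c [766.4 344.5] wh [ 11.7 104.7] ang 8.3 mean [765.4 344.3  30.9] z [23.5 31.9 37. ]
3686 px [186. 196.] rect c [583.4 297.9] wh [241.  242.1] ang 84.7 mean [549.8 281.6  30.3] z [25.1 30.2 35.5]
43 px [110. 173.] rect c [646.1 511.2] wh [18.5 53.1] ang 47.9 mean [643.4 508.9  29.2] z [22.5 29.  35.7]
392 px [138. 252.] rect c [428.7 431.1] wh [42.8 81.1] ang 27.7 mean [428.5 430.9  29.7] z [24.3 29.8 34.9]
0.05 0.07
1289 px [102. 111.] rect c [830.1 538.2] wh [ 98.  134.9] ang 6.4 mean [828.4 536.2  54.4] z [50.6 54.1 59.1]
73 px [214. 104.] rect c [836.7 216.4] wh [
[... 3517 characters left out ...]
 z [50.8 56.9 62.4]
65 px [244. 308.] rect c [441.5 583.1] wh [65.3 15. ] ang 40.3 mean [441.3 582.1  58.4] z [52.8 58.9 62.9]
46 px [276. 316.] rect c [366.9 595.7] wh [ 8.7 41.1] ang 76.0 mean [370.  595.4  58.8] z [51.8 58.  68.4]
0.08 0.1
47 px [270. 183.] rect c [ 581.2 -226.4] wh [39.  24.9] ang 22.4 mean [ 586.2 -228.9   90.7] z [82.3 92.3 98.9]
1496 px [218. 242.] rect c [581.3 300.4] wh [194.1 191.5] ang 85.0 mean [597.1 323.2  88.8] z [82.  89.6 92.1]
46 px [254. 302.] rect c [421.9 587.5] wh [40.6 12.9] ang 11.9 mean [422.1 589.2  85.2] z [81.1 85.6 88.7]
0.115 0.18
379 px [272. 170.] rect c [ 579.5 -241.5] wh [101.8  63.5] ang 2.3 mean [ 576.9 -225.4  145.4] z [122.2 147.  163.6]
```

View pics/top0z.png

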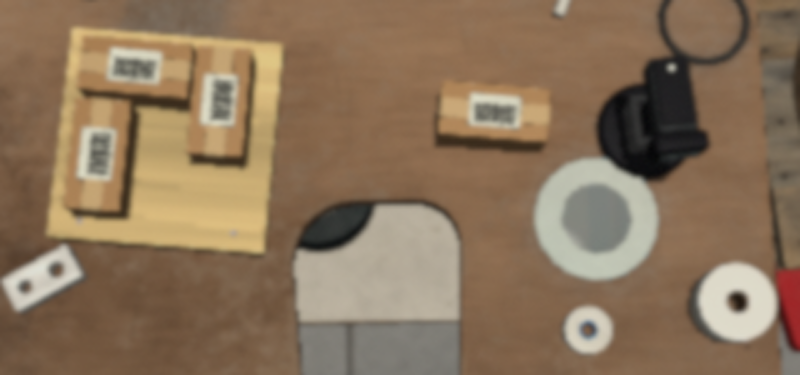

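Zoomed view: carton and slab are both turned about -5.4°. The scanner's wide nose (zoomed at 685,140) points back towards the robot. Depth gives:

| Item | Position (mm) | Yaw |
|---|---|---|
| Loose carton | (602, -66) | -5.4° |
| Slab centre | (583, 297.5) | -5.3° |
| Free place | (517, 270.5) | |
| Scanner | (588, -242) | about +4° |

I'll grip the carton 28 mm to the +y side of its middle.

```bash

python3 -m jog '[0.73,-0.98,0,0,0,-0.1455,1, 0.73,-0.98,0,0,0,-0.1455,1, 0.73,-0.98,0,0,0,-0.1455,1, 0.73,-0.98,0,0,0,-0.1455,1, 0.73,-0.98,0,0,0,-0.1455,1, 0.73,-0.98,0,0,0,-0.1455,1, 0.73,-0.98,0,0,0,-0.1455,1]'
python3 -m jog '[0.73,-0.98,0,0,0,-0.1455,1, 0.73,-0.98,0,0,0,-0.1455,1, 0.73,-0.98,0,0,0,-0.1455,1, 0.73,-0.98,0,0,0,-0.1455,1, 0.73,-0.98,0,0,0,-0.1455,1, 0.73,-0.98,0,0,0,-0.1455,1, 0.73,-0.98,0,0,0,-0.1455,1]'
python3 -m jog '[0.73,-0.98,0,0,0,-0.1455,1, 0.73,-0.98,0,0,0,-0.1455,1, 0.73,-0.98,0,0,0,-0.1455,1, 0.73,-0.98,0,0,0,-0.1455,1, 0.73,-0.98,0,0,0,-0.1455,1, 0.73,-0.98,0,0,0,-0.1455,1, 0.73,-0.98,0,0,0,-0.1455,1, 0.73,-0.98,0,0,0,-0.1455,1, 0.73,-0.98,0,0,0,-0.1455,1]'
python3 - <<'E'
from h import *
ds={n:[] for n in ("top","side")}
for n in ds:
    for k in range(4): ds[n].append(eyes.read_camera(n)[1])
    d=np.median(ds[n],0); np.save(n+"1.npy",d); P=cloud(n,d); B=(0.3,0.75,-0.4,0.5); print(n)
    for lo,hi in ((.022,.038),(.05,.07),(.08,.1),(.122,.18)):
        print(lo,hi); blobs(P,d,lo,hi,B,100)
E
```

```text
clock: 0.68
tcp_pos: [0.3154, 0.35, 0.231]
orientation: [0.001, 0.37, 0.929, -0.001]
wrist_force: [0.1, 0.8, 0.4]
finger_gap: 0.0854
grip_force: 0.0
clock: 1.27
tcp_pos: [0.4621, 0.154, 0.2308]
orientation: [0.001, 0.571, 0.821, -0.0]
wrist_force: [0.8, -0.0, -0.6]
finger_gap: 0.0854
grip_force: 0.0
clock: 2.02
tcp_pos: [0.6038, -0.0368, 0.2306]
orientation: [-0.001, 0.74, 0.673, -0.0]
wrist_force: [-0.0, 0.6, 0.8]
finger_gap: 0.0854
grip_force: 0.0
top
0.022 0.038
3756 px [186. 196.] rect c [583.2 297.7] wh [240.5 241.2] ang 84.7 mean [549.7 281.9  30.2] z [27.2 30.2 33.2]
402 px [138. 251.] rect c [428.8 431.5] wh [41.9 80.6] ang 28.0 mean [428.4 430.9  29.7] z [25.7 30.1 32.6]
0.05 0.07
0.08 0.1
1008 px [174. 167.] rect c [650.3 323.7] wh [121.4  61.7] ang 84.0 mean [648.6 322.9  90.1] z [86.7 90.3 93.1]
1004 px [208. 180.] rect c [611.3 232. ] wh [ 60.5 122.7] ang 85.3 mean [609.6 231.6  90.5] z [87.4 90.6 93.3]
1041 px [159. 202.] rect c [554.1 361.9] wh [ 61.3 121.3] ang 85.0 mean [552.8 360.9  90.1] z [87.  90.3 93.2]
0.122 0.18
828 px [390. 184.] rect c [ 583.4 -242. ] wh [10
[... 300 characters left out ...]
 34.9]
289 px [267. 290.] rect c [428.2 435. ] wh [39.8 81.2] ang 29.0 mean [426.8 439.3  28.6] z [23.6 29.3 30.9]
0.05 0.07
277 px [254. 206.] rect c [601.  -63.2] wh [124.6  62. ] ang 85.4 mean [599.  -53.3  58.6] z [51.5 59.5 61.5]
143 px [232. 241.] rect c [574.7 259.2] wh [96.9 43.2] ang 36.8 mean [574.6 258.3  62. ] z [53.  62.6 69.6]
477 px [218. 263.] rect c [582.2 388.2] wh [198.4  58.4] ang 11.7 mean [579.4 387.5  59.9] z [50.6 59.6 69. ]
0.08 0.1
1505 px [218. 242.] rect c [582.1 300.5] wh [188.4 191.6] ang 84.4 mean [597.1 323.2  88.8] z [81.9 89.7 91.3]
0.122 0.18
359 px [272. 170.] rect c [ 578.9 -240.5] wh [100.1  56.1] ang 0.7 mean [ 576.8 -225.1  147. ] z [125.4 148.3 163.5]
```

```bash

python3 -m jog '[0,0,-0.95,0,0,0,1, 0,0,-0.95,0,0,0,1, 0,0,-0.95,0,0,0,1, 0,0,-0.95,0,0,0,1, 0,0,-0.95,0,0,0,1, 0,0,-0.95,0,0,0,1, 0,0,-0.95,0,0,0,1]'
python3 -m jog '[0,0,-0.06,0,0,0,1, 0,0,-0.12,0,0,0,1, 0,0,-0.12,0,0,0,1, 0,0,-0.12,0,0,0,1, 0,0,-0.12,0,0,0,0.4, 0,0,-0.12,0,0,0,0.2, 0,0,-0.12,0,0,0,0, 0,0,-0.12,0,0,0,-0.2, 0,0,-0.12,0,0,0,-0.2]' 60
python3 - <<'E'
from h import *
p,d=eyes.read_camera("side"); cv2.imwrite("pics/s1.png",cv2.resize(p[140:260,180:380,::-1],None,fx=3.5,fy=3.5,interpolation=cv2.INTER_CUBIC)); print(env.get_state()["tcp_pos"])
E
```

```text
clock: 3.0
tcp_pos: [0.6033, -0.0372, 0.0405]
orientation: [-0.001, 0.74, 0.673, -0.001]
wrist_force: [0.6, -0.0, 0.5]
finger_gap: 0.0855
grip_force: 0.0
clock: 3.75
tcp_pos: [0.6059, -0.0378, 0.0193]
orientation: [0.001, 0.74, 0.673, 0.001]
wrist_force: [-1.0, -0.3, 6.4]
finger_gap: 0.0593
grip_force: 66.0
[ 0.60594668 -0.03783689  0.01938091]
```

View pics/s1.png

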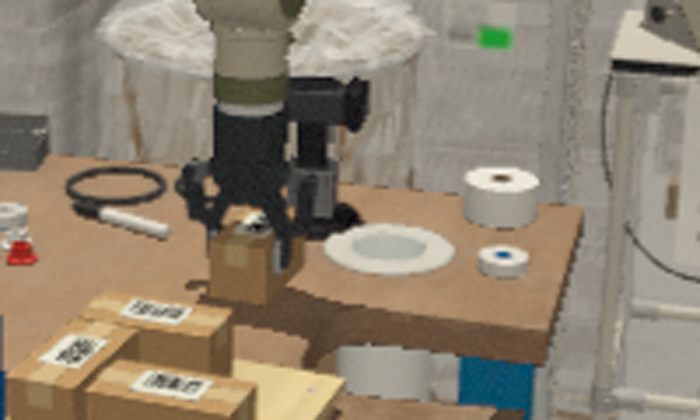

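The side picture shows the fingers astride the carton, near its +y end, at zoomed (255,255). The gap reads 59.3 mm, so the grip is good. Lifting and carrying.

```bash

python3 -m jog '[0,0,0.05,0,0,0,-0.2, 0,0,0.15,0,0,0,-0.2, 0,0,0.3,0,0,0,-0.2, 0,0,0.45,0,0,0,-0.2, 0,0,0.6,0,0,0,-0.2, 0,0,0.7,0,0,0,-0.2, 0,0,0.7,0,0,0,-0.2]'
python3 -m jog '[-0.01,0.05,0,0,0,0,-0.2, -0.04,0.16,0,0,0,0,-0.2, -0.08,0.3,0,0,0,0,-0.2, -0.11,0.45,0,0,0,0,-0.2, -0.15,0.6,0,0,0,0,-0.2, -0.18,0.74,0,0,0,0,-0.2, -0.21,0.84,0,0,0,0,-0.2, -0.21,0.84,0,0,0,0,-0.2]'
python3 -m jog '[-0.01,0.05,0,0,0,0,-0.2, -0.04,0.16,0,0,0,0,-0.2, -0.08,0.3,0,0,0,0,-0.2, -0.11,0.45,0,0,0,0,-0.2, -0.15,0.6,0,0,0,0,-0.2, -0.18,0.74,0,0,0,0,-0.2, -0.215,0.84,0,0,0,0,-0.2, -0.215,0.84,0,0,0,0,-0.2, -0.215,0.84,0,0,0,0,-0.2, -0.215,0.84,0,0,0,0,-0.2]'
python3 - <<'E'
from h import *
P={}
for n in ("top","side"):
    p,_=eyes.read_camera(n); d=np.median([eyes.read_camera(n)[1] for k in range(3)],0); P=cloud(n,d); print(n)
    for lo,hi in ((.055,.085),(.08,.1),(.165,.23)): print(lo,hi); blobs(P,d,lo,hi,(0.4,0.72,0.1,0.45),25)
    if n=="top": cv2.imwrite("pics/t2.png",cv2.resize(p[140:270,110:290,::-1],None,fx=4,fy=4,interpolation=cv2.INTER_CUBIC))
    else: cv2.imwrite("pics/s2.png",cv2.resize(p[170:310,140:340,::-1],None,fx=4,fy=4,interpolation=cv2.INTER_CUBIC))
s=env.get_state(); print(s["tcp_pos"],s["orientation"],s["wrist_force"],s["finger_gap"])
E
```

```text
clock: 4.38
tcp_pos: [0.6072, -0.038, 0.1632]
orientation: [0.003, 0.74, 0.673, 0.003]
wrist_force: [0.4, -1.1, -2.2]
finger_gap: 0.0599
grip_force: 65.7
clock: 5.05
tcp_pos: [0.5588, 0.1347, 0.1548]
orientation: [-0.002, 0.738, 0.675, -0.002]
wrist_force: [-0.1, -0.1, -2.1]
finger_gap: 0.0593
grip_force: 65.6
clock: 5.88
tcp_pos: [0.519, 0.2979, 0.1562]
orientation: [-0.0, 0.74, 0.673, -0.001]
wrist_force: [-0.2, -0.2, -3.6]
finger_gap: 0.0594
grip_force: 65.5
top
0.055 0.085
61 px [191. 171.] rect c [635.5 269.2] wh [29.5 66.7] ang 53.1 mean [628.5 274.2  71.6] z [58.6 71.9 83.1]
59 px [219. 183.] rect c [606.9 202.5] wh [  4.6 117.3] ang 83.1 mean [602.9 203.   70.2] z [57.  71.2 83.8]
0.08 0.1
525 px [183. 168.] rect c [647.9 303.2] wh [80.  61.3] ang 84.5 mean [650.  295.5  90.2] z [86.  90.3 93.7]
880 px [208. 180.] rect c [611.6 232.1] wh [ 60.6 119.5] ang 85.3 mean [616.9 230.4  90.5] z [87.2 90.6 93.8]
0.165 0.23
677 px [200. 209.] rect c [514.4 241.5] wh [67.2 61.3] ang 83.9 mean [513.4 237.2 196. ] z [180.7 197.7 200.9]
side
0.055 0.085
288 px [228. 239.] rect c [586.8 268.5] wh [131.4  48.4] ang 41.2 mean [580.4 263.8  71.3] z [57.2 71.5 83.9]
714 px [218. 258.] rect c [587.8 363.8] wh [ 62.7 191.5] ang 86.0 mean [577.9 387.   70.2] z [56.7 70.1 83.5]
0.08 0.1
1472 px [218. 242.] rect c [581.6 300.9] wh [189.7 189.8] ang 85.0 mean [597.6 325.2  88.8] z [81.9 89.7 91.5]
0.165 0.23
858 px [248. 208.] rect c [523.5 283.8] wh [124.5 119.1] ang 19.3 mean [515.8 305.4 196.9] z [169.  197.5 226.4]
[0.5198352  0.29782366 0.15739147] [6.64463074e-05 7.40013968e-01 6.72591493e-01 8.14471490e-05] [ 0.40855369 -0.93765227 -2.6783839 ] 0.059682287122509475
```

View pics/s2.png

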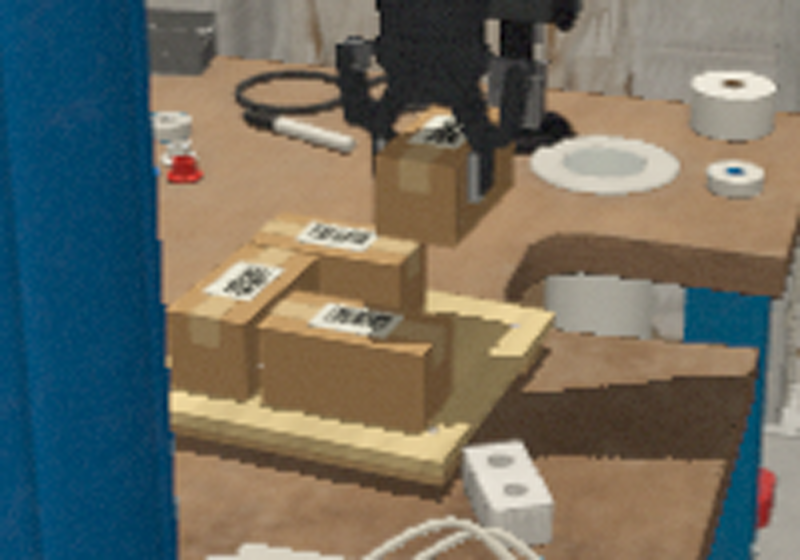

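The carton hangs level above its free place, seen at zoomed side (445,190). The underside is at about 138 mm, so it needs about 2 mm more y and 108 mm down. Descending to 12 mm above the deck, then checking.

```bash

python3 -m jog '[0.002,0.01,-0.05,0,0,0,-0.2, 0.002,0.01,-0.14,0,0,0,-0.2, 0.002,0.01,-0.24,0,0,0,-0.2, 0.002,0.01,-0.34,0,0,0,-0.2, 0.002,0.01,-0.42,0,0,0,-0.2, 0.002,0.01,-0.48,0,0,0,-0.2, 0.002,0.01,-0.48,0,0,0,-0.2, 0.002,0.01,-0.48,0,0,0,-0.2]'
python3 - <<'E'
from h import *
for n in ("top","side"):
    p,_=eyes.read_camera(n); d=np.median([eyes.read_camera(n)[1] for k in range(4)],0); P=cloud(n,d); print(n)
    B=(0.46,0.565,0.19,0.275) if n=="top" else (.46,.58,.27,.345)
    for lo,hi in ((.09,.112),): print(lo,hi); blobs(P,d,lo,hi,B,25)
    if n=="top":
        q=P[(P[...,2]>.092)&(P[...,2]<.11)&(P[...,0]>.485)&(P[...,0]<.535)&(P[...,1]>.21)&(P[...,1]<.26)]
        A=np.c_[q[:,:2]-[.517,.27],np.ones(len(q))]; r=np.linalg.lstsq(A,q[:,2],rcond=None)[0]; print("tilt deg",np.degrees(r[:2]),"z@centre",r[2])
        cv2.imwrite("pics/t3.png",cv2.resize(p[140:270,110:290,::-1],None,fx=4,fy=4,interpolation=cv2.INTER_CUBIC))
s=env.get_state(); print(s["tcp_pos"],s["orientation"],s["wrist_force"],s["finger_gap"])
E
```

```text
clock: 6.95
tcp_pos: [0.5191, 0.3001, 0.0602]
orientation: [-0.0, 0.74, 0.673, -0.001]
wrist_force: [-0.7, -0.4, -2.3]
finger_gap: 0.0594
grip_force: 65.4
top
0.09 0.112
33 px [206. 200.] rect c [557.4 235.8] wh [37. 11.] ang 89.6 mean [559.7 235.7  91.5] z [90.1 91.4 93.6]
533 px [204. 214.] rect c [515.3 243.9] wh [65.8 60.8] ang 84.6 mean [515.7 240.7 102.9] z [100.1 103.1 105.7]
tilt deg [1.39528945 1.99216003] z@centre 0.10437108689671881
side
0.09 0.112
353 px [247. 242.] rect c [519.3 309.7] wh [73.9 85.4] ang 48.4 mean [518.9 312.4 100.8] z [ 91.7 102.3 107.3]
[0.52013019 0.30046732 0.06171243] [1.47296018e-04 7.39657616e-01 6.72983271e-01 3.26469535e-04] [-0.34628403  0.42471541 -3.58743028] 0.059543040357556865
```

View pics/t3.png

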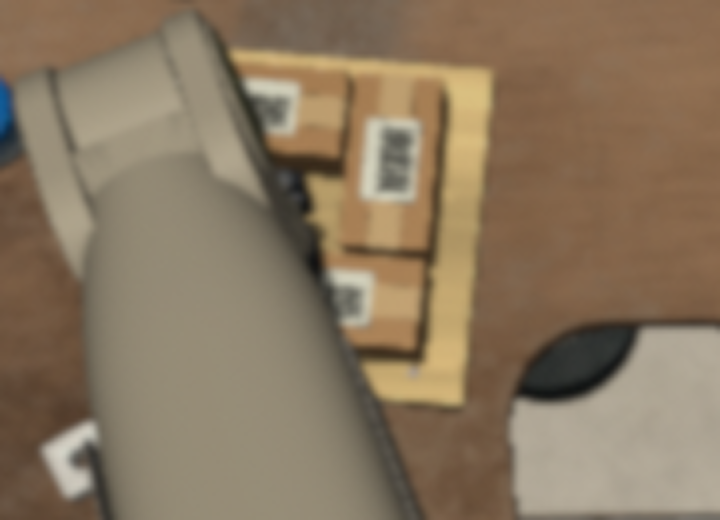

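Top view: the carton being lowered, at (375,320) zoomed, is in line with its neighbours and has a small even gap to the right-hand one. It's within 1 mm of target, so I'm setting it down.

```bash

python3 -m jog '[0,0,-0.02,0,0,0,-0.2, 0,0,-0.03,0,0,0,-0.2, 0,0,-0.04,0,0,0,-0.2, 0,0,-0.05,0,0,0,-0.2, 0,0,-0.058,0,0,0,-0.2, 0,0,-0.058,0,0,0,-0.2, 0,0,-0.058,0,0,0,-0.2]'

```

```text
clock: 8.03
tcp_pos: [0.5199, 0.3004, 0.0496]
orientation: [0.0, 0.74, 0.673, -0.0]
wrist_force: [-0.6, -0.0, -2.8]
finger_gap: 0.0591
grip_force: 65.5
```

```bash

python3 -m jog '[0,0,-0.005,0,0,0,-0.2, 0,0,-0.01,0,0,0,-0.2, 0,0,-0.01,0,0,0,-0.2]'
python3 -m jog '[0,0,-0.005,0,0,0,-0.2, 0,0,-0.005,0,0,0,-0.2, 0,0,-0.005,0,0,0,-0.2]'

```

```text
clock: 8.28
tcp_pos: [0.52, 0.3005, 0.0493]
orientation: [0.0, 0.74, 0.673, 0.0]
wrist_force: [-3.9, -1.2, 7.5]
finger_gap: 0.0596
grip_force: 66.6
clock: 8.53
tcp_pos: [0.52, 0.3005, 0.0493]
orientation: [0.0, 0.74, 0.673, 0.001]
wrist_force: [-5.5, -2.2, 14.9]
finger_gap: 0.0593
grip_force: 67.3
```

```bash

python3 -m jog '[0,0,0,0,0,0,-0.2, 0,0,0,0,0,0,0.35, 0,0,0,0,0,0,0.42, 0,0,0,0,0,0,0.5, 0,0,0,0,0,0,0.6, 0,0,0,0,0,0,0.75, 0,0,0,0,0,0,0.75, 0,0,0,0,0,0,0.75]' 20
python3 -m jog '[0,0,0.05,0,0,0,0.75, 0,0,0.15,0,0,0,0.75, 0,0,0.3,0,0,0,0.75, 0,0,0.5,0,0,0,0.75, 0,0,0.7,0,0,0,0.8, 0,0,0.9,0,0,0,0.9, 0,0,0.9,0,0,0,0.9]'
python3 -m jog '[0.1,-0.9,0.2,0,0,0.18,0.9, 0.1,-0.9,0.2,0,0,0.18,0.9, 0.1,-0.9,0.2,0,0,0.18,0.9, 0.1,-0.9,0.2,0,0,0.18,0.9, 0.1,-0.9,0.2,0,0,0.18,0.9, 0.1,-0.9,0.2,0,0,0.18,0.9, 0.1,-0.9,0.2,0,0,0.18,0.9]'
python3 -m jog '[0.1,-0.9,0,0,0,0.18,0.9, 0.1,-0.9,0,0,0,0.18,0.9, 0.1,-0.9,0,0,0,0.18,0.9, 0.1,-0.9,0,0,0,0.18,0.9, 0.1,-0.9,0,0,0,0.18,0.9, 0.1,-0.9,0,0,0,0.18,0.9, 0.1,-0.9,0,0,0,0.18,0.9]'
python3 - <<'E'
from h import *
for n in ("top","side"):
    p,_=eyes.read_camera(n); d=np.median([eyes.read_camera(n)[1] for k in range(4)],0); P=cloud(n,d); print(n)
    for lo,hi in ((.083,.098),(.083,.1),(.122,.153),(.122,.18)): print(lo,hi); blobs(P,d,lo,hi,(0.3,0.75,-.4,0.45),60)
    if n=="top": cv2.imwrite("pics/t4.png",cv2.resize(p[140:240,130:430,::-1],None,fx=2.6,fy=2.6,interpolation=cv2.INTER_CUBIC))
s=env.get_state(); print(s["tcp_pos"],s["orientation"],s["joint_pos"])
E
```

```text
clock: 9.2
tcp_pos: [0.52, 0.3004, 0.0465]
orientation: [0.0, 0.74, 0.673, -0.0]
wrist_force: [0.3, 0.8, -0.4]
finger_gap: 0.0749
grip_force: 0.0
clock: 9.78
tcp_pos: [0.5234, 0.3019, 0.2368]
orientation: [0.003, 0.74, 0.673, 0.007]
wrist_force: [1.2, -0.6, 0.4]
finger_gap: 0.0812
grip_force: 0.0
clock: 10.37
tcp_pos: [0.5404, 0.1189, 0.2677]
orientation: [0.001, 0.524, 0.852, 0.001]
wrist_force: [0.3, 0.4, -0.2]
finger_gap: 0.0811
grip_force: 0.0
clock: 10.95
tcp_pos: [0.56, -0.0598, 0.2662]
orientation: [-0.001, 0.266, 0.964, 0.0]
wrist_force: [-0.5, 0.9, -0.1]
finger_gap: 0.0809
grip_force: 0.0
top
0.083 0.098
995 px [174. 167.] rect c [649.6 323.8] wh [121.6  60.9] ang 83.9 mean [648.9 323.   90.3] z [87.1 90.4 93.1]
997 px [208. 180.] rect c [611.  232.2] wh [ 60.4 121.7] ang 85.3 mean [609.7 231.7  90.4] z [87.5 90.4 93.1]
2060 px [181. 204.] rect c [548.7 300.4] wh [184.1 120.8] ang 85.1 mean [534.9 315.9  90.3] z [87.5 90.4 93.2]
0.083 0.1
995 px [174. 167.] rect c [649.6 323.8] wh [121.6  60.9] ang 83.9 mean [648.9 323.   90.3] z [87.1 90.4 93.1]
997 px [208. 180.] rect c [6
[... 453 characters left out ...]
.083 0.098
1802 px [225. 242.] rect c [582.2 299.1] wh [189.5 189.4] ang 85.6 mean [579.2 311.4  89.5] z [85.3 89.9 91.4]
0.083 0.1
1802 px [225. 242.] rect c [582.2 299.1] wh [189.5 189.4] ang 85.6 mean [579.2 311.4  89.5] z [85.3 89.9 91.4]
0.122 0.153
216 px [272. 172.] rect c [ 574.3 -220.2] wh [103.9  37.3] ang 19.3 mean [ 576.5 -220.5  137.9] z [123.8 138.2 151.2]
0.122 0.18
362 px [272. 170.] rect c [ 578.6 -241.2] wh [ 61.  100.5] ang 89.1 mean [ 576.6 -224.9  146.8] z [124.9 147.7 163.9]
[ 0.55995198 -0.05892258  0.26682508] [9.08024449e-05 2.63513111e-01 9.64655807e-01 7.77758740e-05] [-2.47491360e-01  2.82748935e-01  9.06934445e-02  1.37855628e+00
  1.52041853e-04  2.85833118e-01]
```

View pics/t4.png

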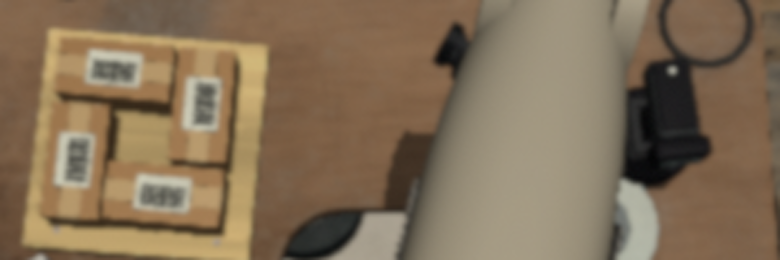

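The pinwheel looks complete: the placed carton is at zoomed (163,195), flat (top at 90.4 mm) and in line, with all gaps visible. The scanner is still at (672,110) zoomed. Next is the scanner, with its head at (589, -242), yaw about 5.2°.

```bash

python3 -m jog '[0.143,-0.91,0,0,0,0.199,1, 0.143,-0.91,0,0,0,0.199,1, 0.143,-0.91,0,0,0,0.199,1, 0.143,-0.91,0,0,0,0.199,1, 0.143,-0.91,0,0,0,0.199,1, 0.143,-0.91,0,0,0,0.199,1, 0.143,-0.91,0,0,0,0.199,1, 0.143,-0.91,0,0,0,0.199,1]'
python3 -m jog '[0,0,-0.15,0,0,0,1, 0,0,-0.3,0,0,0,1, 0,0,-0.45,0,0,0,1, 0,0,-0.58,0,0,0,1, 0,0,-0.66,0,0,0,1, 0,0,-0.72,0,0,0,1, 0,0,-0.72,0,0,0,1, 0,0,-0.72,0,0,0,1]'
python3 -m jog '[0,0,0,0,0,0,0.5, 0,0,0,0,0,0,0.2, 0,0,0,0,0,0,0.1, 0,0,0,0,0,0,0.05, 0,0,0,0,0,0,0, 0,0,0,0,0,0,-0.1, 0,0,0,0,0,0,-0.1]' 25
python3 - <<'E'
from h import *
p,_=eyes.read_camera("side"); cv2.imwrite("pics/s5.png",cv2.resize(p[110:230,200:350,::-1],None,fx=4,fy=4,interpolation=cv2.INTER_CUBIC))
s=env.get_state(); print(s["tcp_pos"],s["orientation"],s["wrist_force"],s["ft_torque"],s["finger_gap"])
E
```

```text
clock: 12.12
tcp_pos: [0.5883, -0.241, 0.2665]
orientation: [-0.0, -0.045, 0.999, 0.0]
wrist_force: [0.3, 0.4, -0.6]
finger_gap: 0.0856
grip_force: 0.0
clock: 12.78
tcp_pos: [0.5882, -0.2398, 0.1227]
orientation: [-0.001, -0.046, 0.999, 0.0]
wrist_force: [0.8, 1.2, 0.1]
finger_gap: 0.085
grip_force: 0.0
clock: 13.37
tcp_pos: [0.5891, -0.2416, 0.1238]
orientation: [0.001, -0.046, 0.999, -0.0]
wrist_force: [-0.0, 1.8, 5.4]
finger_gap: 0.044
grip_force: 25.8
[ 0.58909459 -0.24153912  0.12382501] [ 8.64402924e-04 -4.55376022e-02  9.98962251e-01 -1.43691100e-05] [-0.503634    2.03575155  6.50487071] [ 0.59414682  0.09080839 -0.00629356] 0.044034740676768394
```

View pics/s5.png

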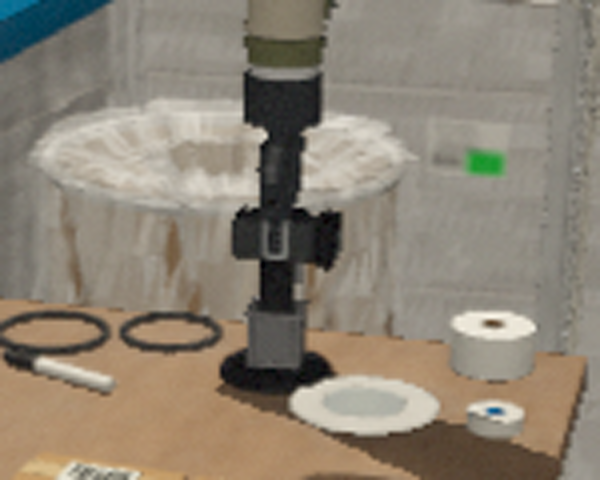

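The pads sit on the head's parallel sides, centred over the handle at zoomed (275,240), with a gap of 44.0 mm. Firming the grip, then drawing straight up.

```bash

python3 -m jog '[0,0,0,0,0,0,-0.3, 0,0,0,0,0,0,-0.3, 0,0,0,0,0,0,-0.3]' 80
python3 -m jog '[0,0,0.03,0,0,0,-0.3, 0,0,0.08,0,0,0,-0.3, 0,0,0.14,0,0,0,-0.3, 0,0,0.2,0,0,0,-0.3, 0,0,0.26,0,0,0,-0.3, 0,0,0.32,0,0,0,-0.3, 0,0,0.38,0,0,0,-0.3, 0,0,0.44,0,0,0,-0.3, 0,0,0.52,0,0,0,-0.3, 0,0,0.6,0,0,0,-0.3, 0,0,0.6,0,0,0,-0.3]'
python3 -m jog '[0,0,0.1,0,0,0,-0.3, 0,0,0.25,0,0,0,-0.3, 0,0,0.4,0,0,0,-0.3, 0,0,0.5,0,0,0,-0.3, 0,0,0.5,0,0,0,-0.3]'
python3 - <<'E'
from h import *
d=np.median([eyes.read_camera("top")[1] for k in range(4)],0); P=cloud("top",d)
m=(d>0)&(P[...,2]>.084)&(P[...,2]<.097); m=cv2.erode(m.astype(np.uint8),np.ones((3,3)))>0
P2=P.copy(); P2[~m]=9; blobs(P2,d,.08,.1,(.3,.75,.1,.45),60)
s=env.get_state(); print(s["tcp_pos"],s["orientation"],s["joint_pos"])
E
```

```text
clock: 13.67
tcp_pos: [0.5892, -0.2417, 0.124]
orientation: [0.001, -0.046, 0.999, -0.0]
wrist_force: [-0.0, 2.5, 5.9]
finger_gap: 0.0429
grip_force: 81.3
clock: 14.58
tcp_pos: [0.5896, -0.2425, 0.2465]
orientation: [0.002, -0.045, 0.999, -0.001]
wrist_force: [0.6, -0.2, -1.1]
finger_gap: 0.0429
grip_force: 81.4
clock: 15.0
tcp_pos: [0.5896, -0.2424, 0.347]
orientation: [0.003, -0.045, 0.999, -0.002]
wrist_force: [-0.4, 0.0, -1.2]
finger_gap: 0.0434
grip_force: 82.0
833 px [174. 166.] rect c [649.4 323.1] wh [116.1  55. ] ang 84.2 mean [649.2 323.5  90.5] z [87.8 90.6 93. ]
849 px [208. 180.] rect c [610.7 231.8] wh [ 55.  115.3] ang 85.8 mean [610.1 231.8  90.7] z [87.9 90.7 93.6]
1743 px [182. 204.] rect c [548.3 299.9] wh [178.3 116.2] ang 84.9 mean [534.7 315.9  90.5] z [87.8 90.5 93.3]
[ 0.58804633 -0.24143963  0.34028776] [-1.49002917e-03 -4.54486070e-02  9.98965150e-01  9.12319387e-04] [-5.15757053e-01  4.53273634e-01  5.17194068e-01  1.63821081e+00
 -4.12988906e-05 -6.06685656e-01]
```

The placed carton stays put and the scanner is out of its stand. Moving it to the layer with a yaw of +94.8°, so the tip uses the wrist sideways. Then tipping 75° nose down.

```bash

python3 -m jog '[-0.01,0.08,0,0,0,0.02,-0.3, -0.03,0.2,0,0,0,0.06,-0.3, -0.05,0.35,0,0,0,0.1,-0.3, -0.06,0.5,0,0,0,0.14,-0.3, -0.08,0.65,0,0,0,0.18,-0.3, -0.09,0.8,0,0,0,0.22,-0.3, -0.1,0.95,0,0,0,0.26,-0.3, -0.1,0.95,0,0,0,0.26,-0.3]'
python3 -m jog '[-0.01,0.08,0,0,0,0.03,-0.3, -0.03,0.2,0,0,0,0.06,-0.3, -0.05,0.35,0,0,0,0.1,-0.3, -0.06,0.5,0,0,0,0.14,-0.3, -0.08,0.65,0,0,0,0.18,-0.3, -0.09,0.8,0,0,0,0.22,-0.3, -0.1,0.95,0,0,0,0.2667,-0.3, -0.1,0.95,0,0,0,0.2667,-0.3]'
python3 -m jog '[0,0,0,0.03,0.005,0,-0.3, 0,0,0,0.06,0.011,0,-0.3, 0,0,0,0.1,0.018,0,-0.3, 0,0,0,0.13,0.023,0,-0.3, 0,0,0,0.16,0.028,0,-0.3, 0,0,0,0.2,0.035,0,-0.3]'
python3 -c '
from workcell import env; s=env.get_state(); print(s["joint_pos"],s["tcp_pos"],s["orientation"])'
```

```text
clock: 15.87
tcp_pos: [0.5668, -0.0464, 0.3411]
orientation: [-0.001, -0.443, 0.897, 0.002]
wrist_force: [-0.5, -0.4, -2.4]
finger_gap: 0.0432
grip_force: 82.0
clock: 16.53
tcp_pos: [0.5471, 0.1428, 0.3406]
orientation: [0.0, 0.769, -0.639, -0.002]
wrist_force: [-0.1, 0.2, -2.7]
finger_gap: 0.043
grip_force: 82.2
clock: 17.03
tcp_pos: [0.5486, 0.138, 0.3428]
orientation: [-0.203, 0.727, -0.61, -0.24]
wrist_force: [0.1, 0.0, -3.3]
finger_gap: 0.0437
grip_force: 82.3
[-0.20451149  0.3923639   0.27452579  1.71843057  0.5881729  -2.03045588] [0.54855996 0.1380337  0.34278377] [-0.20282498  0.72723385 -0.61035775 -0.23970059]
```

```bash

python3 -m jog '[-0.01,0.05,0,0.03,0.005,0,-0.3, -0.02,0.15,0,0.06,0.011,0,-0.3, -0.05,0.3,0,0.1,0.018,0,-0.3, -0.1,0.45,0,0.13,0.023,0,-0.3, -0.13,0.6,0,0.16,0.028,0,-0.3, -0.17,0.75,0,0.19,0.034,0,-0.3, -0.2,0.87,0,0.2103,0.0374,0,-0.3, -0.208,0.935,0,0.2103,0.0374,0,-0.3, -0.208,0.935,0,0.2103,0.0374,0,-0.3]'
python3 -c '
from workcell import env; s=env.get_state(); print(s["joint_pos"],s["tcp_pos"],s["orientation"])'
```

```text
clock: 17.78
tcp_pos: [0.505, 0.3268, 0.3397]
orientation: [-0.388, 0.608, -0.511, -0.468]
wrist_force: [0.3, -1.0, -1.8]
finger_gap: 0.0429
grip_force: 82.2
[-0.06913126  0.53520662  0.01042214  1.78293565  1.21068857 -2.33470211] [0.50504116 0.32683919 0.33973413] [-0.38834938  0.60776595 -0.51097392 -0.46766544]
```

```bash

python3 -m jog '[0,0,-0.06,0,0,0,-0.3, 0,0,-0.16,0,0,0,-0.3, 0,0,-0.28,0,0,0,-0.3, 0,0,-0.38,0,0,0,-0.3, 0,0,-0.47,0,0,0,-0.3, 0,0,-0.53,0,0,0,-0.3, 0,0,-0.535,0,0,0,-0.3, 0,0,-0.535,0,0,0,-0.3, 0,0,-0.535,0,0,0,-0.3]'
cat > aim.py <<'E'
from h import *
from scipy.spatial.transform import Rotation as Ro
s=env.get_state(); q=s["orientation"]; R=Ro.from_quat([*q[1:],q[0]]).as_matrix(); tz=R[:,2]; ty=R[:,1]
# scanner: z=-tool z, y=+-tool y, x=y cross z with window direction -x pointing down
xs=np.cross(ty,-tz); xs*=np.sign(xs[2]); w=-xs
head=s["tcp_pos"]-.0162*tz; win=head+.058*w; L=np.array([.517,.2707,.091])
t=(win[2]-L[2])/-w[2]
print("tcp",s["tcp_pos"],"w",w.round(3),"win",win.round(4),"hit-label mm",((win+t*w-L)*1000).round(1),"dist",round(np.linalg.norm(win-L),4),"joints",s["joint_pos"].round(2),"force",s["wrist_force"])
for n in ("side","top"): print(n,"win px",np.round(uv(n,win),1),"head",np.round(uv(n,head),1),"label",np.round(uv(n,L),1),"foot",np.round(uv(n,head+.12*tz),1))
E
python3 - <<'E'
exec(open("aim.py").read())
p,d=eyes.read_camera("side")
cv2.imwrite("pics/s6.png",cv2.resize(p[150:300,150:330,::-1],None,fx=4,fy=4,interpolation=cv2.INTER_CUBIC))
p,d=eyes.read_camera("top")
cv2.imwrite("pics/t6.png",cv2.resize(p[130:270,110:290,::-1],None,fx=4,fy=4,interpolation=cv2.INTER_CUBIC))
E
```

```text
clock: 18.53
tcp_pos: [0.5073, 0.3251, 0.2364]
orientation: [-0.391, 0.608, -0.511, -0.465]
wrist_force: [0.2, -0.3, -2.3]
finger_gap: 0.0432
grip_force: 82.3
tcp [0.50734213 0.32509415 0.23641964] w [ 0.046 -0.257 -0.965] win [0.5127 0.2948 0.1847] hit-label mm [ 0.1 -0.9  0. ] dist 0.0968 joints [-0.07  0.63 -0.1   1.57  1.21 -2.34] force [ 0.24534144 -0.27696583 -2.33902493]
side win px [250.2 210.2] head [249.7 193. ] label [250.9 237.2] foot [244.8 220.4]
top win px [177.5 209. ] head [167.1 205.7] label [192.7 214. ] foot [122.1 217. ]
```

View pics/s6.png

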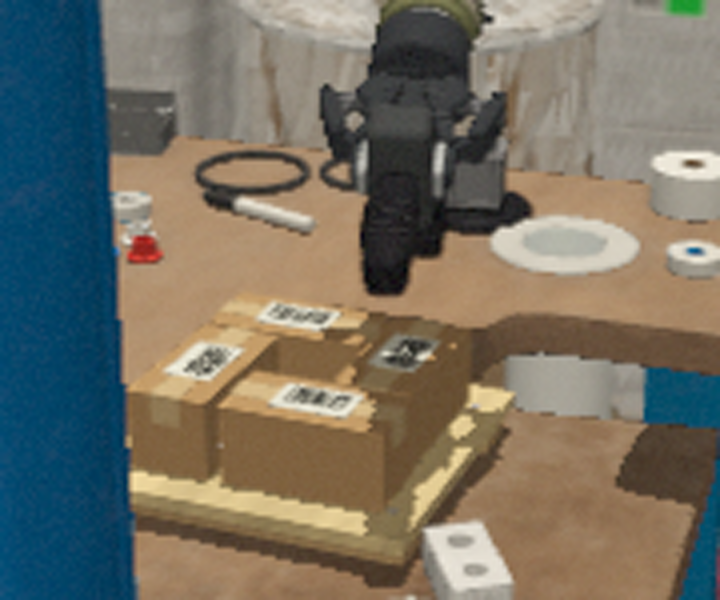

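View pics/t6.png

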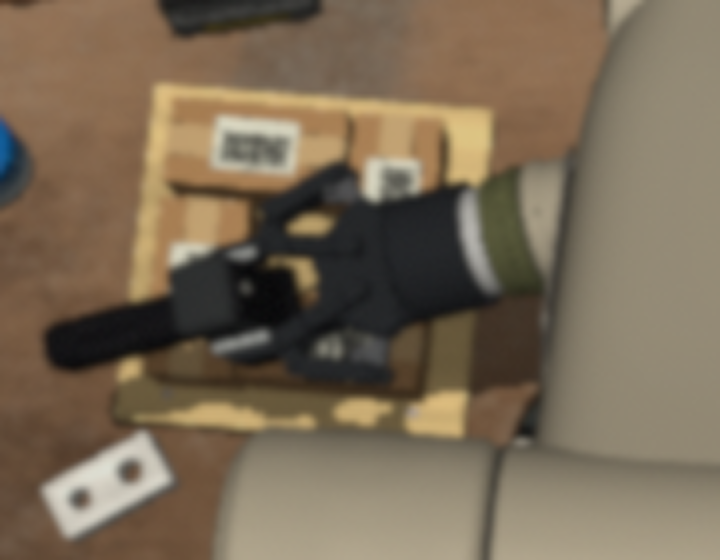

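Side view: the label is at zoomed (405,350) and the handle's foot at (385,280), both where the computed pose predicts, so the scanner has not slipped. Top view: the handle's foot is at (55,345) as predicted, and the layer, gauge block and other things are untouched. The window is 97 mm from the label and aimed within 1 mm of its centre. Settling, then handing in.

```bash

python3 -m jog '[0,0,0,0,0,0,-0.3, 0,0,0,0,0,0,-0.3, 0,0,0,0,0,0,-0.3, 0,0,0,0,0,0,-0.3, 0,0,0,0,0,0,-0.3, 0,0,0,0,0,0,-0.3]'
python3 -c '
exec(open("aim.py").read()); print(abs(s["qvel"]).max()); print(env.hand_in())'
```

```text
clock: 19.13
tcp_pos: [0.5069, 0.3254, 0.2358]
orientation: [-0.391, 0.608, -0.511, -0.466]
wrist_force: [-0.6, -0.2, -2.6]
finger_gap: 0.043
grip_force: 82.3
tcp [0.50691345 0.32543061 0.23578188] w [ 0.045 -0.257 -0.965] win [0.5123 0.2951 0.184 ] hit-label mm [-0.4 -0.4  0. ] dist 0.0963 joints [-0.07  0.63 -0.1   1.57  1.21 -2.34] force [-0.62164389 -0.19886751 -2.57101851]
side win px [250.3 210.4] head [249.8 193.3] label [250.9 237.2] foot [245.  220.7]
top win px [177.4 209.2] head [167.  205.9] label [192.7 214. ] foot [122.  217.2]
0.0023914410757558636
the job is handed in; nothing more can be done
None
```

The job is handed in at about 19 s (no verdict came back): the last carton sits flat and in line in its place, and the scanner is held still about 75° nose down, its window some 96 mm from that carton's label and, by the computed pose, aimed within 1 mm of its centre.

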